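Set the stop collar on the focus shaft's flat

TASK

Pinch the bare upright shaft of the focus drive block and turn it until its flat faces straight along the pointer rib on the block. Then take the collar that has the set-screw, lower it level over the shaft with the screw square on the flat, and finish while still holding it there in the fingers, about halfway down the flat, clear of the step below and not pressed hard against the shaft, so that the screw could be tightened. The shaft must still face the rib, and the other things on the desk stay where they are.

Things in the scene. Friction and masses are not known exactly. Their poses are not given: they have to be found in the camera images.
- focus_block: grey focus drive block fixed to the desk, 110 (x) x 80 (y) mm, top at 60 mm; origin under its centre. A steel shaft stands upright at its centre in a dark boss, 42 mm across, 8 mm high. On its top a raised pointer rib (6 mm wide, 5 mm high) runs from 23 to 53 mm from the shaft's axis straight out along the block's +x: +x is the rib's direction.
- shaft (a joint): turn of the shaft about the vertical, counter-clockwise from above positive, rad; 0 when its flat faces straight along the rib. Turns between -4 and 4 with a light friction of about 0.06 N m and stays where it is left; starts between 0.7 and 2.4. The shaft is 28 mm in diameter, its top 150 mm above the desk.
- flat_mid (a point): point on the shaft's axis halfway up the flat, 125 mm above the desk; z up, x square out of the flat, turning with the shaft. From 100 mm above the desk to the top (last 4 mm tapered) one side is cut to a flat 9 mm from the axis, 21 mm wide: fingers pinching across it close to 23 mm, elsewhere to up to 28 mm. Below 100 mm it is full round, leaving a step.
- flat_face (a point): middle of the flat itself: 9 mm from the shaft's axis, at the same height as flat_mid.
- collar: loose steel collar on the desk: ring 22 mm high, 53 mm across, 32 mm bore, with two parallel gripping faces 34 mm long at its +y and -y, 56 mm apart; 150 to 280 g; origin under its centre, z up. A set-screw with a dark 14 mm round head sticks out along its +x; its inner tip reaches into the bore to 10.5 mm from the centre: the collar passes over the shaft only with screw and flat on one side.
- collar_mid (a point): centre of the collar's bore, at half its height (11 mm above its underside).
- screw_head (a point): outer end of the collar's set-screw, 44 mm out from collar_mid along the collar's x.
- spacer: plain steel spacer ring, 56 mm across, 32 mm bore, 20 mm high, no screw; origin under its centre. Not to be moved.
- pulley: small aluminium pulley, 54 mm across, with a hub on top, 26 mm high, no bore; origin under its centre. Not to be moved.
- objective: brass microscope objective standing on the desk, 27 mm across, 44 mm high; origin under its centre. Not to be moved.
- slide_box: white slide box 87 x 34 mm, 30 mm high; origin under its centre, long side along its x. Not to be moved.
- pen_cup: dark pen cup, 76 mm across, 100 mm high, pens sticking out to about 150 mm; origin under its centre. Not to be moved.
- driver: screwdriver 170 mm long lying on the desk. Not to be moved.
- oil_bottle: amber oil bottle, 28 mm across, 62 mm high; origin under its centre. Not to be moved.
There are look-alikes about, which are no part of the job. What is shaped like the collar but green is not meant.

How it is judged (in metres and radians):
On the way:
1. the fingers, pinching the bare shaft, have turned its flat to face along the rib (within 0.15 rad) while the collar still lies on the desk (angle between the x axis of flat_mid and the x axis of focus_block, either way round below 0.15 rad and x of flat_face in the frame of focus_block above 0.005 m and contact force between the fingers and focus_block above 1 N and height (world z) of collar below 0.01 m), for 0.2 s.
At the end, for the whole second after the job is handed in: Ends holding: fingers grip the still collar (over 2 N) round the shaft, its middle within 10 mm of the flat's mid-height and 4 mm of the axis, tilt under 0.12 rad, screw square on the flat within 0.2 rad, flat along the rib within 0.2 rad, collar pressing on shaft and block under 10 N (angle between the x axis of flat_mid and the x axis of focus_block, either way round below 0.2 rad and x of flat_face in the frame of focus_block above 0.005 m and horizontal distance between collar_mid and flat_mid below 0.004 m and z of collar_mid in the frame of flat_mid between -0.01 and 0.01 m and angle between the x axis of collar and the x axis of flat_mid, either way round below 0.2 rad and x of screw_head in the frame of flat_mid above 0.03 m and angle between collar's own z axis and vertical below 0.12 rad and contact force between the fingers and collar above 2 N and contact force between collar and focus_block below 10 N and linear speed of collar below 0.02 m/s); the arm keeps its last pose, push and grip.
It fails at once if another thing on the desk is moved more than 20 mm (distance of any of spacer, pulley, objective, slide_box, pen_cup, driver, oil_bottle from where it was at the start of the episode above 0.02 m).
It also fails if it takes over 54 s, if anything falls off the work surface, if the arm or the gripper's body presses on something with over 40 N, if the wrist force passes 120 N, or if a joint passes its speed limit or range.

ROBOT

A 6-joint arm with a two-finger parallel gripper is mounted at the origin on the work surface. World frame = base frame: x ahead of the robot, y to its left, z up, the work surface at z = 0. Lengths are in m, angles in degrees, forces in N, time in s.
With the tool pointing down it reaches from about 0.325 to 0.85 m from the base axis. Payload 15.5 kg.
Tool frame: the origin (TCP) lies midway between the tips of the shut fingers; the grasp point (between the pads) lies 19 mm behind it; y points along the fingers, x is the direction in which the jaws open and shut, and the axes are right-handed (so a half turn about y gives the same grasp; the last joint's range is limited). The gripper opens to 91 mm and grips with 3 to 60 N. Pads are 32 mm wide; open, the fingers measure 118 mm over their backs; the gripper's body (76 mm by 178 mm) begins 60 mm behind the grasp point.
Start: joints at [65.518, 28.281, 77.091, -0, 74.628, -5.472], TCP at [0.204, 0.591, 0.214] pointing down, gripper open.
Joint ranges: [-166.48, 166.48], [-47.26, 123.95], [12.59, 153.08], [-70.14, 250.14], [6.76, 159.57], [-176.63, 176.63]. Speed limits (degrees/s): [108.29, 108.29, 147.25, 172.46, 172.46, 172.46].

INTERFACE

Orientations are given as a 3x3 rotation matrix whose columns are the frame's x, y, z axes.
In Python, from bench import ctrl gives the robot as it stands. The module is installed in compiled form; this text tells all that it offers. Calls block until the motion is done:
- ctrl.goto(position, orientation): joint-space move of the TCP to a pose.
- ctrl.move_l(position, vel=0.15, ori=None, contact_N=None): straight line of the TCP; ori=None keeps the orientation; vel is the mean speed in m/s. With contact_N (N) it stops when the force on the tool has changed by that much, and returns True; else False.
- ctrl.movej(angles): joint-space move.
- ctrl.command_gripper(opening): opening from 0.0 (shut) to 1.0 (fully open); the grip force is fixed at half the most; returns when the fingers have stopped.
- ctrl.sleep(seconds).
- ctrl.ik(position, orientation): joint angles nearest the present ones, or None.
- ctrl.read_camera(name): name is "side" or "top" or "wrist"; returns the picture (400x640x3 uint8, blue, green, red); there is no depth.
- ctrl.camera_params(name): a dict with "fx", "fy", "cx", "cy" (pixels), "pose" (4x4, takes a point from camera to world coordinates); the wrist camera has in their place "T_tool_cam" (4x4, takes a point from camera to tool coordinates, whose origin is the TCP and whose axes are the tool frame's). Camera axes: x right, y up, looking along -z (the intrinsics and any distortion apply to the point x, -y, -z); pixel columns grow to the right and rows downward; lengths in m; the calibration is good to about 2 mm. A picture is of the moment at which its call begins: read the wrist's pose just before it. camera_params takes no time and is no camera call.
A pose or a line that the arm cannot do raises ctrl.MotionError and nothing moves.
- ctrl.sign_off(): hands the job in, once; it reports no verdict.
Readings, each from a call of its own:
- ctrl.current_t(): time.
- ctrl.current_q(): joint angles.
- ctrl.current_dq(): joint speeds.
- ctrl.current_effort(): joint torques, N m.
- ctrl.current_tool_pos(): TCP position.
- ctrl.current_eef_rot(): TCP orientation.
- ctrl.current_contact_force(): force on the tool from outside, world axes, zero at the start.
- ctrl.current_wrist_torque(): the same for the moment, N m.
- ctrl.current_grip_width(): opening from 0.0 (shut) to 1.0 (fully open).
Only numpy, scipy, OpenCV 4.12 (cv2) and the standard library are available. Lean on these libraries where they do the work, as an engineer would, in place of code of your own. Each camera call takes 0.05 s, during which the arm holds its last target. There are 200 camera calls.

## Working session

There is one attempt and no reset: what is moved stays moved. The work goes in short steps, each a Python script; the robot and the scene stay as the last script left them, time stands still between calls to the robot, and variables do not carry over. Pictures are saved under pics/ and viewed, about 8 in all and at most 12, crops included, and the job is handed in when it is done.

```bash
mkdir -p pics; python3 - <<'E'
from bench import ctrl
import cv2,numpy as np
np.set_printoptions(precision=4,suppress=True)
for n in("top","side"):
    cv2.imwrite(f"pics/{n}0.png",ctrl.read_camera(n)); print(n,ctrl.camera_params(n))
print(ctrl.camera_params("wrist"));print(ctrl.current_eef_rot(),ctrl.current_t())
E
```

```text
top {'fx': 415.95051475896116, 'fy': 415.95051475896116, 'cx': 321.15905148551224, 'cy': 201.43886074881522, 'pose': array([[ 0.0066,  0.988 , -0.1541,  0.3716],
       [-1.    ,  0.0061, -0.0032, -0.002 ],
       [-0.0023,  0.1541,  0.9881,  1.3061],
       [ 0.    ,  0.    ,  0.    ,  1.    ]])}
side {'fx': 391.4924974427349, 'fy': 391.4924974427349, 'cx': 318.4619062867644, 'cy': 199.2315465261421, 'pose': array([[ 0.9944,  0.0759, -0.0737,  0.506 ],
       [-0.1053,  0.6436, -0.7581, -0.6933],
       [-0.0101,  0.7616,  0.648 ,  0.7251],
       [ 0.    ,  0.    ,  0.    ,  1.    ]])}
{'fx': 299.4316270514514, 'fy': 299.4316270514514, 'cx': 316.5763215147796, 'cy': 200.814285921412, 'T_tool_cam': array([[ 1.    ,  0.0004,  0.0001,  0.0005],
       [ 0.    ,  0.2526, -0.9676, -0.1706],
       [-0.0004,  0.9676,  0.2526,  0.0714],
       [ 0.    ,  0.    ,  0.    ,  1.    ]])}
[[ 0.3257 -0.0005 -0.9455]
 [ 0.9455 -0.001   0.3257]
 [-0.0011 -1.      0.0001]] 0.1
```

View pics/top0.png

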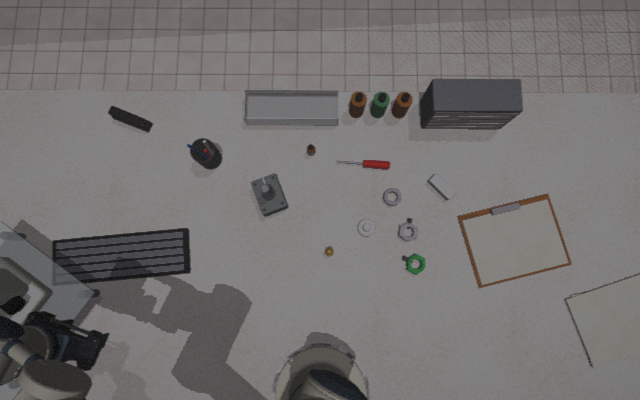

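View pics/side0.png

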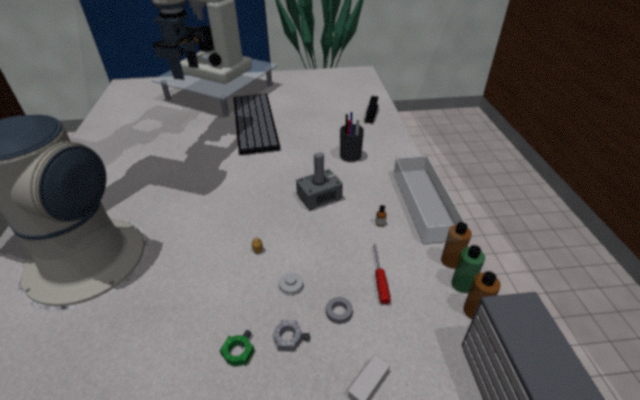

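The top view shows the collar candidates: the grey nut-like ring with a dark screw at (408,231), head at (409,220); the green look-alike at (415,263); the plain spacer at (392,197); and the pulley at (366,228). The grey ring with the screw fits the description. The block is at (269,195). The side view agrees: collar at (288,334), screw to its right. I'll confirm the collar in a crop.

```bash
cat > h.py <<'E'
from bench import ctrl
import cv2,numpy as np
np.set_printoptions(precision=4,suppress=True)
def cam(n):
    p=ctrl.camera_params(n)
    if n=="wrist":
        T=np.eye(4);T[:3,:3]=ctrl.current_eef_rot();T[:3,3]=ctrl.current_tool_pos()
        p["pose"]=T@p["T_tool_cam"]
    return p
def ray(p,u,v):
    d=np.array([(u-p["cx"])/p["fx"],-(v-p["cy"])/p["fy"],-1.])
    return p["pose"][:3,3],p["pose"][:3,:3]@d
def onz(p,u,v,z):
    o,d=ray(p,u,v); return o+d*(z-o[2])/d[2]
def proj(p,X):
    c=np.linalg.inv(p["pose"])@np.r_[X,1]
    return p["cx"]-p["fx"]*c[0]/c[2], p["cy"]+p["fy"]*c[1]/c[2]
def R(yaw):
    """tool pointing down, tool x at yaw (rad) in world xy"""
    x=np.array([np.cos(yaw),np.sin(yaw),0]);y=np.array([0,0,-1.])
    return np.c_[x,y,np.cross(x,y)]
E
python3 - <<'E'
from h import *
im=cv2.imread("pics/top0.png")
a=cv2.resize(im[160:230,230:310],(480,420),interpolation=cv2.INTER_CUBIC)
b=cv2.resize(im[185:275,350:430],(320,360),interpolation=cv2.INTER_CUBIC)
b=cv2.copyMakeBorder(b,0,60,0,0,cv2.BORDER_CONSTANT)
cv2.imwrite("pics/crop.png",np.hstack([a,b]))
p=cam("top")
for n,u,v,z in[("block",269,195,.06),("shaft top",267,183,.15),("collar",408,231,.022),("head",409,220,.011),("spacer",392,197,.02),("pulley",366,228,.02),("cup",206,153,.1),("green",415,263,.02),("obj",329,251,.044),("oil",311,150,.05),("drv",340,162,0),("box",442,187,.03)]:
    print(n,onz(p,u,v,z))
E
```

```text
block [0.5847 0.1608 0.06  ]
shaft top [0.6038 0.1556 0.15  ]
collar [ 0.4811 -0.2666  0.022 ]
head [ 0.5165 -0.2728  0.011 ]
spacer [ 0.5876 -0.2196  0.02  ]
pulley [ 0.4897 -0.1372  0.02  ]
cup [0.7042 0.3474 0.1   ]
green [ 0.3835 -0.2859  0.02  ]
obj [ 0.4173 -0.0224  0.044 ]
oil [0.7295 0.0349 0.05  ]
drv [ 0.7044 -0.0576  0.    ]
box [ 0.6185 -0.3745  0.03  ]
```

View pics/crop.png

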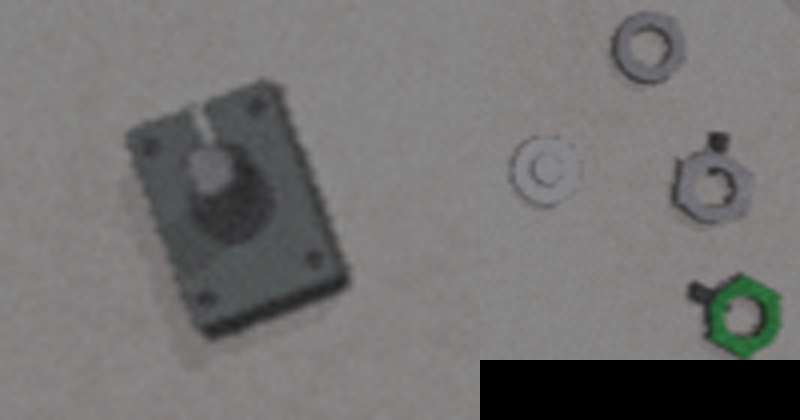

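The crop confirms the grey nut-shaped ring at crop (715,185), with its dark screw head at (718,142), is the collar. The green one at (740,315) is excluded, and the spacer and pulley have no screw. The rib at crop (205,125) points up-left, so block yaw is about +20°. Next is a close wrist view over the shaft.

```bash
python3 - <<'E'
from h import *
s=np.array([.585,.161])
ctrl.goto([s[0]+.0714,s[1],.24],R(np.pi/2))
p=cam("wrist"); im=ctrl.read_camera("wrist"); cv2.imwrite("pics/w1.png",im)
np.save("w1pose.npy",p["pose"])
print(ctrl.current_t(),ctrl.current_q(),p["pose"][:3,3],proj(p,[*s,.15]),proj(p,[*s,.06]))
E
```

```text
2.3833 [  8.8005  31.349   67.1787   0.006   81.4756 -81.2592] [0.5849 0.1623 0.4106] (np.float64(314.8999313827262), np.float64(122.83525740002469)) (np.float64(315.3065306892918), np.float64(122.7932020062077))
```

View pics/w1.png

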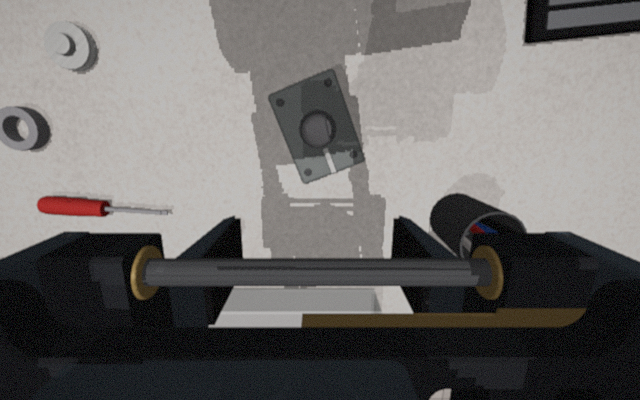

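The wrist view shows the block with corner screws at about (280,103), (327,84), (355,155) and (307,173). The rib is at (330,160), pointing down-right, and the shaft top is near (318,127). I'll enlarge it to find the flat.

```bash
python3 - <<'E'
from h import *
im=cv2.imread("pics/w1.png")
p=cam("wrist");p["pose"]=np.load("w1pose.npy")
c=[onz(p,u,v,.06)[:2] for u,v in[(280,103),(327,84),(355,155),(307,173)]]
print("centre",np.mean(c,0),"yaw",[np.degrees(np.arctan2(*(d[::-1]))) for d in(c[2]-c[1],c[3]-c[0])])
a=im[90:175,270:370]
a=cv2.convertScaleAbs(a,alpha=2.2,beta=-40)
cv2.imwrite("pics/w1c.png",cv2.resize(a,(700,595),interpolation=cv2.INTER_CUBIC))
E
```

```text
centre [0.5928 0.1635] yaw [np.float64(23.25391544479683), np.float64(20.53777091909722)]
```

View pics/w1c.png

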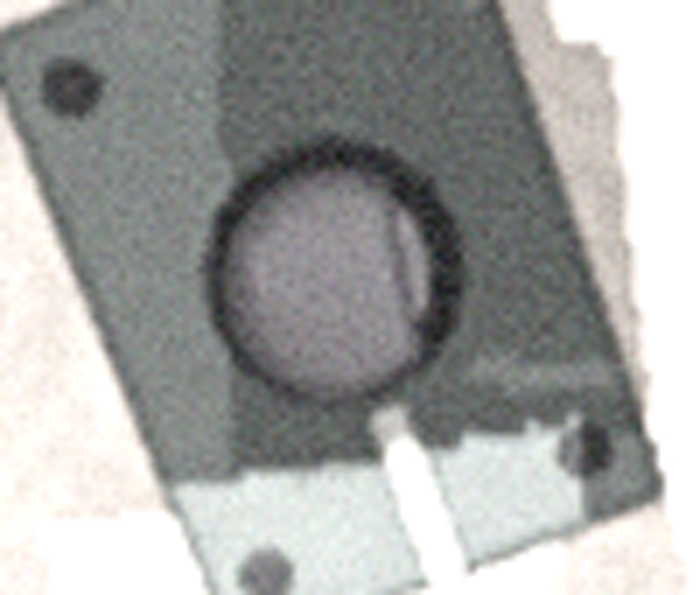

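The flat's chord runs from crop (388,190) to (412,330), so its normal points at about 99.7° in the world. The rib and block edges give a yaw of about 21.8°, so the shaft must turn about −78°. The shaft top circle is centred at crop (345,281). I'll pinch it across the flat and turn.

```bash
python3 - <<'E'
from h import *
p=cam("wrist");p["pose"]=np.load("w1pose.npy")
s=onz(p,270+345/7,90+281/7,.15)[:2]; print("shaft",s)
n=lambda y:np.array([np.cos(y),np.sin(y)])
f,b=np.radians([99.7,21.8])
P=lambda y,z:[*(s-.0025*n(y)),z]
ctrl.goto(P(f,.2),R(f))
print("touch",ctrl.move_l(P(f,.108),vel=.12,contact_N=8),ctrl.current_tool_pos(),ctrl.current_t())
ctrl.command_gripper(0.)
print("width mm",ctrl.current_grip_width()*91,"F",ctrl.current_contact_force(),"M",ctrl.current_wrist_torque())
np.save("s.npy",s)
E
```

```text
shaft [0.591  0.1647]
touch False [0.5921 0.1623 0.1087] 3.7083
width mm 22.98507508569034 F [  1.3922 -14.9323   1.3897] M [-2.4219 -0.3112  0.0608]
```

Width is 22.98 mm, so the pads are seated on the flat. The side force is 15 N in −y, so I'll nudge the centre that way, then turn.

```bash
python3 - <<'E'
from h import *
s=np.load("s.npy"); n=lambda y:np.array([np.cos(y),np.sin(y)])
f,b=np.radians([99.7,21.8])
for k in range(2):
    F=ctrl.current_contact_force()
    if abs(F[1])<5: break
    t=ctrl.current_tool_pos(); d=.001*np.sign(F[1]); s[1]+=d
    ctrl.move_l([t[0],t[1]+d,t[2]],vel=.02); print(s,ctrl.current_contact_force(),ctrl.current_grip_width()*91)
for y in np.linspace(f,b,4)[1:]:
    ctrl.goto([*(s-.0025*n(y)),.108],R(y))
    print(np.degrees(y),ctrl.current_contact_force(),ctrl.current_wrist_torque()[2],ctrl.current_grip_width()*91,ctrl.current_t())
ctrl.sleep(.3)
np.save("s.npy",s)
x=ctrl.current_eef_rot()[:,0];print(np.degrees(np.arctan2(x[1],x[0])),ctrl.current_tool_pos(),ctrl.current_contact_force())
E
```

```text
[0.591  0.1637] [-0.8384  5.8208 -1.166 ] 22.430406396395554
[0.591  0.1647] [-0.6278 -6.4042  1.4454] 22.495885316624253
73.73333333333335 [  2.0343 -13.5656  -0.3874] -0.07387841035271142 22.90499570341924 5.8167
47.76666666666667 [  3.269  -12.9891  -0.7619] -0.08959607457415121 22.57404012815159 6.3417
21.8 [  5.2236 -12.4455  -0.8555] -0.04205964090303379 23.219964905920417 6.8667
21.788688712857898 [0.5894 0.1623 0.108 ] [  4.3725 -12.2965  -2.0535]
```

```bash
python3 - <<'E'
from h import *
s=np.array([.5911,.1641]);np.save("s.npy",s)
t=ctrl.current_tool_pos()
ctrl.move_l([t[0]+.0002,t[1]-.0006,t[2]],vel=.02);print(ctrl.current_contact_force())
ctrl.command_gripper(1.)
t=ctrl.current_tool_pos(); ctrl.move_l([t[0],t[1],.23],vel=.15)
def look(c,yaw,z,h,k,name):
    ctrl.goto([c[0]+.0714*np.sin(yaw),c[1]-.0714*np.cos(yaw),z],R(yaw)); ctrl.sleep(.1)
    p=cam("wrist"); im=ctrl.read_camera("wrist"); np.save(name+".npy",p["pose"]);cv2.imwrite(f"pics/{name}.png",im)
    u,v=np.round(proj(p,[*c,h])).astype(int); print(name,"crop origin",u-50,v-50,p["pose"][:3,3],ctrl.current_t())
    return cv2.resize(cv2.convertScaleAbs(im[v-50:v+50,u-50:u+50],alpha=1.6,beta=-20),(400,400),interpolation=cv2.INTER_CUBIC)
a=look(s,np.pi/2,.24,.15,4,"w2")
b=look(np.array([.481,-.267]),np.radians(80),.14,.02,4,"w3")
cv2.imwrite("pics/w23.png",np.hstack([a,b]))
E
```

```text
[-1.0029  3.6409 -0.3499]
w2 crop origin 266 73 [0.591  0.1647 0.4104] 10.8167
w3 crop origin 265 72 [ 0.4817 -0.2658  0.3107] 12.675
```

View pics/w23.png

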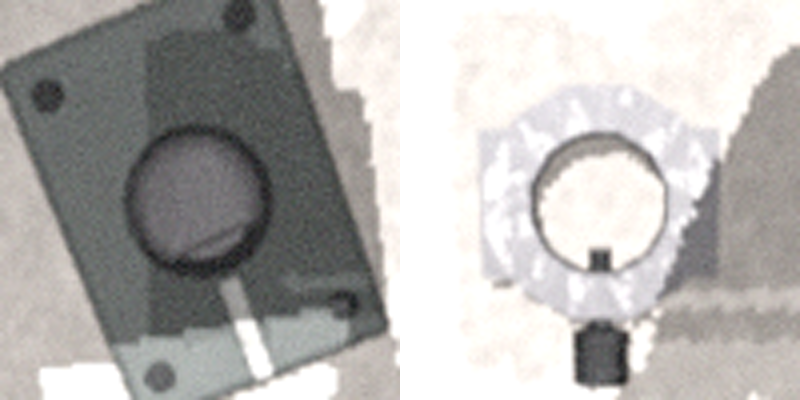

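The left crop shows the flat at the shaft's lower-right, facing the rib, with its chord near (182,258)–(250,222). The right crop shows the collar: bore centre (600,202), screw tip (600,262), head (601,353). Its gripping faces are at x=481 and 719, as expected.

```bash
python3 - <<'E'
from h import *
yaw=lambda a,b:np.degrees(np.arctan2(b[1]-a[1],b[0]-a[0]))
p=cam("wrist");p["pose"]=np.load("w2.npy")
q=lambda u,v,z:onz(p,266+u/4,73+v/4,z)[:2]
h=[q(u,v,.06) for u,v in[(47,96),(238,14),(344,303),(160,377)]]
print("holes centre",np.mean(h,0),yaw(h[0],h[3]),yaw(h[1],h[2]),"rib",yaw(q(232,285,.065),q(262,370,.065)),
 "edge",yaw(q(5,70,.06),q(135,400,.06)),yaw(q(275,0,.06),q(388,325,.06)),"flat",yaw(q(182,258,.148),q(250,222,.148))-90)
p["pose"]=np.load("w3.npy")
q=lambda u,v,z:onz(p,265+(u-400)/4,72+v/4,z)[:2]
c=q(600,202,.022);t=q(600,262,.011);d=q(601,353,.011)
l=q(481,203,.022);r=q(719,203,.022)
print("collar",c,(l+r)/2,np.linalg.norm(l-r),"yaw",yaw(c,d),yaw(t,d),yaw(l,r)-90,np.linalg.norm(d-c))
E
```

```text
holes centre [0.5918 0.1635] 21.298226290657045 21.756815450229638 rib 19.94522282792444 edge 20.532414384392823 21.179241913804397 flat 27.26921779087064
collar [ 0.4815 -0.2672] [ 0.4817 -0.2673] 0.055520426273009786 yaw -9.721015866780887 -9.382629430806116 -9.949119128901785 0.036496173802086855
```

```bash
python3 - <<'E'
from h import *
y=np.radians(80.2);c=[.4816,-.2672]
ctrl.goto([*c,.08],R(y)); 
print(ctrl.move_l([*c,.005],vel=.1,contact_N=10),ctrl.current_tool_pos())
ctrl.command_gripper(0.)
print("w",ctrl.current_grip_width()*91,ctrl.current_contact_force())
ctrl.move_l([*c,.03],vel=.06); print("w",ctrl.current_grip_width()*91,ctrl.current_contact_force())
ctrl.move_l([*c,.25],vel=.2)
s=[.5913,.164]; yf=np.radians(111.4)
ctrl.goto([*s,.25],R(yf)); ctrl.move_l([*s,.185],vel=.1); ctrl.sleep(.2)
print(ctrl.current_t(),ctrl.current_tool_pos(),ctrl.current_contact_force(),ctrl.current_q()[5])
a=ctrl.read_camera("wrist");b=ctrl.read_camera("side")
u,v=np.round(proj(cam("side"),[*s,.16])).astype(int)
b=cv2.resize(b[v-50:v+50,u-40:u+40],(320,400),interpolation=cv2.INTER_CUBIC)
cv2.imwrite("pics/hold.png",np.hstack([a[:,80:560],b]))
E
```

```text
False [ 0.482  -0.2674  0.0055]
w 55.66816720629223 [-1.2338 -0.2404  3.6819]
w 56.04713747426268 [-0.3243 -0.5411 -3.3496]
19.1167 [0.5916 0.1641 0.1856] [ 0.5091  0.4834 -3.5385] -101.47219966281565
```

View pics/hold.png

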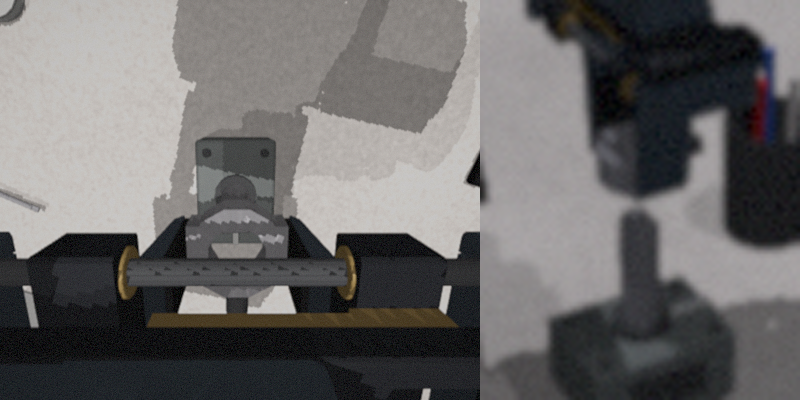

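The collar hangs level in the fingers above the shaft. In the wrist view the block's edges run parallel to the tool, and the screw points down the image, which is the rib's direction. I'll lower it, guarding on contact.

```bash
python3 - <<'E'
from h import *
s=[.5913,.164]
for z in(.155,.137,.119):
    hit=ctrl.move_l([*s,z],vel=.04,contact_N=6)
    print(hit,ctrl.current_tool_pos(),ctrl.current_contact_force(),ctrl.current_wrist_torque(),ctrl.current_grip_width()*91,ctrl.current_t())
    if hit: break
a=ctrl.read_camera("wrist");b=ctrl.read_camera("side")
u,v=np.round(proj(cam("side"),[*s,.125])).astype(int)
b=cv2.resize(b[v-50:v+50,u-40:u+40],(320,400),interpolation=cv2.INTER_CUBIC)
a=cv2.resize(a[100:340,220:440],(440,480),interpolation=cv2.INTER_CUBIC)[:400]
cv2.imwrite("pics/on.png",np.hstack([cv2.convertScaleAbs(a,alpha=1.4),b]))
E
```

```text
False [0.5915 0.164  0.1552] [ 0.1416 -0.3468 -1.6863] [0.0585 0.0582 0.0112] 55.697342088936054 20.1167
False [0.5913 0.164  0.1369] [ 0.2112  0.1853 -2.0233] [0.0518 0.014  0.0196] 55.779462733201484 20.7167
False [0.5913 0.164  0.1189] [ 0.7277  0.4054 -2.5405] [ 0.0789 -0.0136  0.0076] 55.60543420057841 21.3167
```

View pics/on.png

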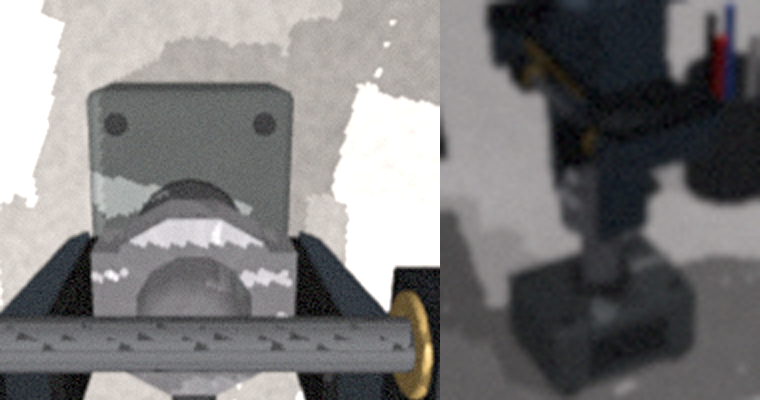

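The shaft now comes up through the bore, crop (190,290), with the collar square to the block. The force has stayed at the collar's weight, so it isn't pressing on the shaft. I'll hand it in.

```bash
python3 - <<'E'
from h import *
ctrl.sleep(.3);print(ctrl.current_tool_pos(),ctrl.current_contact_force(),ctrl.current_grip_width()*91,ctrl.current_t())
ctrl.sign_off()
E
```

```text
[0.5914 0.164  0.1191] [ 0.4767  0.3894 -3.0049] 55.71817581456678 21.7167
the job is handed in; nothing more can be done
```

I turned the shaft's flat to face the rib, lowered the grey set-screw collar over it and handed the job in at about 21.7 s, still holding the collar. No verdict is reported, so these are my own last checks:

- **Shaft:** I pinched it across the flat; the fingers closed to about 23 mm, so they were seated on it. I turned it about −78°, to 21.8°; the rib measured about 21°.
- **Collar:** It slid on without contact. Its middle should be at about 125 mm, worked out from the grasp height rather than measured on the shaft. Fingers were at 55.7 mm on the 56 mm faces, and the outside force was about 3 N, roughly the collar's weight. The last picture showed it square to the block with the shaft through the bore.
- **Disagreement:** A rough reading of the flat's edge in one picture, after I let go of the shaft, gave about 27°. I trusted the pinch value because that edge was short and blurred, and the collar then passed freely. Either value is within the final limit of 0.2 rad (11.5°).
- **Not checked:** I did not re-measure the flat with the collar on, or the positions of the other things. The arm kept clear of them and no contact stop triggered.

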